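Toss the potatoes, put the spices away, start the timer

TASK

The baby potatoes in the blue Dutch oven have just been seasoned: take the orange spatula from its holder and stir them with it, wide round the pot and down at the bottom, two or three times round so that they get well moved about and all stay in the pot. Then put the spatula back upright in its holder and return every spice tin that is out on the board to the slot of its own colour in the spice rack, standing flat on the slot's floor. When everything is away, start the kitchen timer by pressing its white, then its orange, then its black key fully down, one at a time, and leave the other kitchen things where they are.

Things in the scene. Friction and masses are not known exactly. Their poses are not given: they have to be found in the camera images.
- pot_in (a point): Centre of the inner floor of the fixed blue enamel Dutch oven (no lid on) on the left of the walnut board, 26 mm above the counter (board 20 mm thick, pot floor 6 mm). Pot: outer radius 100 mm, rim 89 mm above this point, inner radius 92 (about 82 at the floor); two loop handles on its +x and -x sides reach 131 mm from the axis. z up.
- potato0: Loose baby potato in the pot, 34 x 26 x 26 mm, 20 g; origin at its centre.
- potato1: Loose baby potato in the pot, 34 x 26 x 26 mm, 20 g; origin at its centre.
- potato2: Loose baby potato in the pot, 34 x 26 x 26 mm, 20 g; origin at its centre.
- potato3: Loose baby potato in the pot, 34 x 26 x 26 mm, 20 g; origin at its centre.
- potato4: Loose baby potato in the pot, 34 x 26 x 26 mm, 20 g; origin at its centre.
- spatula: Silicone spatula, 220 mm long, about 90 g, at the start upright in its holder, blade down. Origin at the centre of the blade's lower end, z up along the handle; grip it about z = 175 mm, pinching along y. Blade orange, 44 (x) x 12 (y) mm, up to z = 70 mm; then a straight wooden handle 16 (x) x 14 (y) mm, up to z = 220 mm.
- holder_in (a point): Centre of the inner floor of the spatula's own storage slot: a fixed light-wood upright box with orange labels, open at the top, floor 6 mm above the counter, top 69 mm above this point, inside 54 (its x) x 20 mm (its y), 5 mm walls, on a foot of 90 x 70 mm; z up. The blade fits with 5 mm play each side in x and 4 mm in y, either way round, so it may lean a little.
- slot_red_in (a point): Centre of the inner floor of the red-marked slot (coloured rim and floor) of the fixed spice rack on the right (2 x 2 slots, 76 mm pitch), 15 mm above the counter; the slot is a shallow square tray, inside 62 x 62 mm, its walls rise 11 to 13 mm above this point; z up. Which of the four places has which colour changes.
- slot_yellow_in (a point): Centre of the inner floor of the yellow-marked slot (coloured rim and floor) of the fixed spice rack on the right (2 x 2 slots, 76 mm pitch), 15 mm above the counter; the slot is a shallow square tray, inside 62 x 62 mm, its walls rise 11 to 13 mm above this point; z up. Which of the four places has which colour changes.
- slot_green_in (a point): Centre of the inner floor of the green-marked slot (coloured rim and floor) of the fixed spice rack on the right (2 x 2 slots, 76 mm pitch), 15 mm above the counter; the slot is a shallow square tray, inside 62 x 62 mm, its walls rise 11 to 13 mm above this point; z up. Which of the four places has which colour changes.
- slot_blue_in (a point): Centre of the inner floor of the blue-marked slot (coloured rim and floor) of the fixed spice rack on the right (2 x 2 slots, 76 mm pitch), 15 mm above the counter; the slot is a shallow square tray, inside 62 x 62 mm, its walls rise 11 to 13 mm above this point; z up. Which of the four places has which colour changes.
- tin_red: Loose round spice tin with a red lid and knob, about 120 g: body 46 mm across and 34 high, lid 47 mm across up to 42 mm, then a round knob 22 mm across up to 66 mm. Origin at the centre of its underside, z up. It stands on the board (top 20 mm above the counter), or is absent in some starts.
- tin_yellow: Loose round spice tin with a yellow lid and knob, about 120 g: body 46 mm across and 34 high, lid 47 mm across up to 42 mm, then a round knob 22 mm across up to 66 mm. Origin at the centre of its underside, z up. It stands on the board (top 20 mm above the counter), or is absent in some starts.
- tin_green: Loose round spice tin with a green lid and knob, about 120 g: body 46 mm across and 34 high, lid 47 mm across up to 42 mm, then a round knob 22 mm across up to 66 mm. Origin at the centre of its underside, z up. It stands on the board (top 20 mm above the counter), or is absent in some starts.
- tin_blue: Loose round spice tin with a blue lid and knob, about 120 g: body 46 mm across and 34 high, lid 47 mm across up to 42 mm, then a round knob 22 mm across up to 66 mm. Origin at the centre of its underside, z up. It stands on the board (top 20 mm above the counter), or is absent in some starts.
- key_white (a joint): Travel of the white key in m: 0 up, 0.006 fully down; it springs back. About 5 N presses it fully.
- key_orange (a joint): Travel of the orange key in m: 0 up, 0.006 fully down; it springs back. About 5 N presses it fully.
- key_black (a joint): Travel of the black key in m: 0 up, 0.006 fully down; it springs back. About 5 N presses it fully.
- key_white_top (a point): Centre of the top face of the white key, 26 mm across; press straight down. The three keys stand in a row, 42 mm apart, on a fixed grey timer (140 x 80 x 20 mm) on the left. Which of the three places has which colour changes.
- key_orange_top (a point): Centre of the top face of the orange key, 26 mm across; press straight down. The three keys stand in a row, 42 mm apart, on a fixed grey timer (140 x 80 x 20 mm) on the left. Which of the three places has which colour changes.
- key_black_top (a point): Centre of the top face of the black key, 26 mm across; press straight down. The three keys stand in a row, 42 mm apart, on a fixed grey timer (140 x 80 x 20 mm) on the left. Which of the three places has which colour changes.
- jar: Bystander: loose empty glass jar with a steel clamp lid on the far right of the board, 84 mm across, 90 mm high; origin at the centre of its underside.
- egg_cup: Bystander: loose white egg cup, 52 mm across, 46 mm high, on the near right beside the rack; origin at the centre of its underside.
Things that resemble listed ones, but are neither listed nor needed, are in the scene too. Leave any brown or purple look-alike of the tin_yellow alone. Of the things that look like the spatula, the smaller one is meant.

How it is judged:
By the outcome, as a careful person would: the job done as asked, in the order asked, and still so for the second after the job is handed in, with the robot touching nothing.
Of tin_red, tin_yellow, tin_green, tin_blue only 2 to 4 are there at a start; the rules pass over those that are not, and their reading is None.
At some moment in a run one of tin_red, tin_yellow, tin_green, tin_blue may be knocked a few centimetres aside while the robot is not near it.
It also fails if it takes over 200 s, if anything falls off the work surface, if the arm or the gripper's body presses on something with over 40 N, if the wrist force passes 120 N, or if a joint passes its speed limit or range.

ROBOT

A 7-joint arm with a two-finger parallel gripper is mounted at the origin on the work surface. World frame = base frame: x ahead of the robot, y to its left, z up, the work surface at z = 0. Lengths are in m, angles in rad, forces in N, time in s.
With the tool pointing down it reaches from about 0.425 to 1.025 m from the base axis. Payload 3.6 kg.
Tool frame: the origin (TCP) lies on the centre line of the jaws, within the pads' length; the fingertips stand 25 mm ahead of it and the grasp point (between the pads) lies 6 mm ahead of it; z points along the fingers, y is the line along which they close (so a half turn about z gives the same grasp; the last joint's range is limited). The gripper opens to 85 mm and grips with 20 to 120 N. Pads are 22 mm wide; open, the fingers measure 114 mm over their backs; the gripper's body (76 mm by 85 mm) begins 54 mm behind the grasp point. The pads swing forward as they close: fully open they stand 13 mm farther back than shut.
Start: joints at [1.194, 0.591, 0.048, 1.609, -0.033, 0.943, -0.034], TCP at [0.203, -0.696, 0.256] pointing down, gripper open.
Joint ranges: [-2.69, 2.69], [-0.47, 2.24], [-1.27, 1.36], [0.19, 2.51], [-1.53, 4.68], [0.08, 2.07], [-3.09, 3.09]. Speed limits (rad/s): [2.57, 2.57, 3.14, 3.14, 3.14, 3.14, 3.14].

INTERFACE

Orientations are given as a unit quaternion [x, y, z, w].
In Python, from station import arm gives the robot as it stands.
- The arm moves only by the tool jog_arm, never from a script. Its argument "increments" is a list that holds one entry, the list of rows, each a list of 5 numbers: the opening, from 0 (shut) to 1 (fully open), then the shift along the tool's x, y, z in mm, then the turn about the tool's z in degrees. A call has 1 to 20 rows; each row shifts and turns the commanded pose from where the row before left it, along the tool's axes as they then stand; what a row does not reach is not made up. A row lasts 1/10 s, in which the tool goes at most 50 mm and 8.59 degrees, less where a joint would pass 70% of its speed; a pose out of reach is approached as far as the arm can. A call with a gripper value outside its range is refused whole. The fingers move at their own pace and stop on an object; "grip_force" is the grip in N (left out, the last holds). Time passes only in rows, so rows that do not move let the fingers close. It gives the time, the measured TCP pose, the force, the opening and the grip force at its end, in the units of the state.
- arm.state(): the state, without advancing time (a new reading comes with each control period).
- arm.read_camera(name): name is "side" or "top" or "wrist"; returns the picture (400x640x3 uint8, blue, green, red); there is no depth.
- arm.get_calibration(name): a dict with "fovy" (degrees; the focal length in pixels is half the picture's height over the tangent of half this angle, whatever the lens; pixels are square), "cx", "cy" (the principal point, pixels), "extrinsics" (4x4, takes a point from world to camera coordinates); the wrist camera has in their place "mount" (4x4, takes a point from camera to tool coordinates, whose origin is the TCP and whose axes are the flange's). Camera axes: x right, y down, z forward; pixel columns grow to the right and rows downward; lengths in m; the calibration is good to about 2 mm. A picture is of the moment at which its call begins: read the wrist's pose just before it. get_calibration takes no time and is no camera call.
- arm.job_done(): hands the job in; it is judged then, once.
The state is a dict: "clock": time; "q": joint angles; "dq": joint speeds; "effort": joint torques, N m; "ee_pos": TCP position; "tcp_rot": TCP orientation; "ft_force": force on the tool from outside, world axes, zero at the start; "torque": the same for the moment, N m; "grip_width": finger opening in m; "gripper_force": force on a finger pad.
Only numpy, scipy, OpenCV 4.12 (cv2) and the standard library are available. Lean on these libraries where they do the work, as an engineer would, in place of code of your own. Each camera call takes 0.05 s, during which the arm holds its last target. There are 200 camera calls.

## Working session

There is one attempt and no reset: what is moved stays moved. The work goes in short steps, Python scripts to look and compute and a tool call to move; the robot and the scene stay as the last step left them, time stands still between calls to the robot, and variables do not carry over. Pictures are saved under pics/ and viewed, at most 14 in all, crops included, and the job is handed in when it is done.

Besides the shell and the picture viewer there is one more tool, called after "Request:" as name(argument=value, ...) on one line, values as JSON. jog_arm: Moves the arm, as the interface text tells. Its arguments: {"type":"object","properties":{"increments":{"type":"array","items":{"type":"array","items":{"type":"array","items":{"type":"number"}}}},"grip_force":{"type":"number"}},"required":["increments"]}

```bash
mkdir -p pics
cat > h.py <<'E'
import numpy as np, cv2
from station import arm
from scipy.spatial.transform import Rotation as R
def snap(n,f):
    s=arm.state(); im=arm.read_camera(n); cv2.imwrite('pics/'+f+'.png',im); return s,im
def K(n):
    c=arm.get_calibration(n); f=200/np.tan(np.radians(c['fovy'])/2); return f,c['cx'],c['cy'],c
def E(n,s=None):
    c=arm.get_calibration(n)
    if 'extrinsics' in c: return np.array(c['extrinsics'])
    T=np.eye(4);T[:3,:3]=R.from_quat(s['tcp_rot']).as_matrix();T[:3,3]=s['ee_pos']
    return np.linalg.inv(T@np.array(c['mount']))
def proj(n,p,s=None):
    f,cx,cy,_=K(n);M=E(n,s);q=np.atleast_2d(p)@M[:3,:3].T+M[:3,3]
    return np.c_[q[:,0]/q[:,2]*f+cx,q[:,1]/q[:,2]*f+cy]
def ray(n,uv,s=None):
    f,cx,cy,_=K(n);M=E(n,s);d=M[:3,:3].T@np.array([(uv[0]-cx)/f,(uv[1]-cy)/f,1]);return -M[:3,:3].T@M[:3,3],d/np.linalg.norm(d)
def atz(n,uv,z,s=None):
    o,d=ray(n,uv,s);return o+d*(z-o[2])/d[2]
def tri(*rs):
    A=0;b=0
    for o,d in rs:
        P=np.eye(3)-np.outer(d,d);A=A+P;b=b+P@o
    return np.linalg.solve(A,b)
E
python3 - <<'E'
from h import *
np.set_printoptions(precision=4,suppress=True)
for n in('side','top','wrist'):
    s,im=snap(n,n+'0');print(n,K(n))
s=arm.state();print(s['clock'],s['ee_pos'],s['tcp_rot'],s['grip_width'])
E
```

```text
side (np.float64(438.06566545838797), 314.55482262513374, 194.71105722369964, {'fovy': 49.07837938777982, 'cx': 314.55482262513374, 'cy': 194.71105722369964, 'extrinsics': array([[-0.9997, -0.019 , -0.016 ,  0.5276],
       [-0.0018,  0.6989, -0.7152,  0.0763],
       [ 0.0247, -0.715 , -0.6987,  1.2438],
       [ 0.    ,  0.    ,  0.    ,  1.    ]])})
top (np.float64(476.8541888360213), 319.80669427189065, 198.92439374980606, {'fovy': 45.50785644117252, 'cx': 319.80669427189065, 'cy': 198.92439374980606, 'extrinsics': array([[-0.0188, -0.9996,  0.023 , -0.0353],
       [-0.9935,  0.0161, -0.1128,  0.52  ],
       [ 0.1124, -0.025 , -0.9934,  1.06  ],
       [ 0.    ,  0.    ,  0.    ,  1.    ]])})
wrist (np.float64(355.449713368288), 320.54547495194794, 197.28298711666184, {'fovy': 58.73008632181512, 'cx': 320.54547495194794, 'cy': 197.28298711666184, 'mount': array([[-0.0004, -0.9608, -0.2773,  0.0709],
       [ 1.    , -0.0003, -0.0004,  0.0006],
       [ 0.0003, -0.2773,  0.9608, -0.1184],
       [ 0.    ,  0.    ,  0.    ,  1.    ]])})
0.15 [ 0.2028 -0.6954  0.2554] [ 0.9899  0.1414 -0.0002 -0.0009] 0.08552654559497852
```

View pics/top0.png

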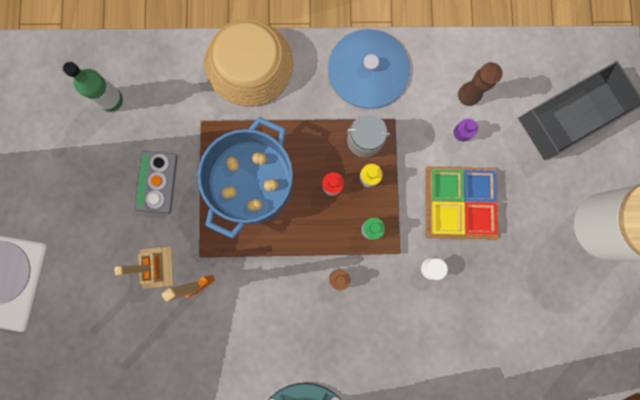

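View pics/side0.png

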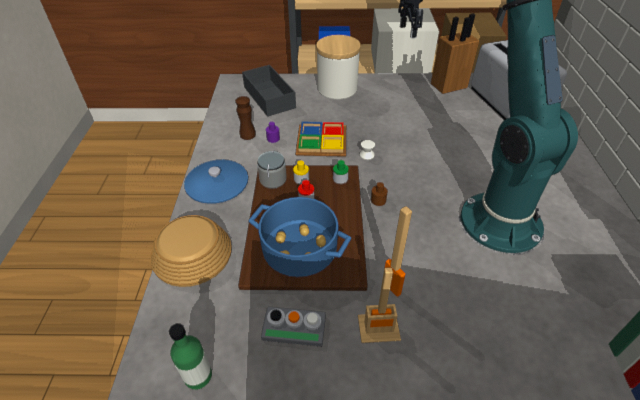

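The top view shows the pot at (246,176), and potatoes in it. Tins are at red (333,184), yellow (371,176) and green (373,229), with no blue. The rack is green/blue over yellow/red, around (463,203). Timer keys are black (159,162), orange (157,181) and white (154,199). The holder is at (155,268), with a larger lookalike spatula at (188,289).

Run:
```python
from h import *
np.set_printoptions(precision=4,suppress=True)
a=cv2.imread('pics/top0.png')[230:310,100:220];b=cv2.imread('pics/side0.png')[200:350,340:440]
c=cv2.imread('pics/top0.png')[110:240,190:300]
cv2.imwrite('pics/crop1.png',np.hstack([cv2.resize(a,(450,300),interpolation=2),cv2.resize(b,(300,450),interpolation=2)[:300]*0+cv2.resize(b,(300,300),interpolation=2)]))
for k,uv,z in [('pot rim',(246,176),.115),('red',(333,182),.083),('yel',(372,171),.083),('grn',(374,226),.083),('sG',(447,184),.015),('sB',(481,185),.015),('sY',(448,217),.015),('sR',(482,218),.015),('kb',(159,162),.026),('ko',(157,181),.026),('kw',(154,199),.026),('hold',(151,267),.075),('sp_top',(118,271),.226),('fake_top',(167,296),.25),('jar',(367,130),.11),('egg',(435,267),.046),('brown',(340,278),.06)]:
    print(k,atz('top',uv,z))
for k,t,s in [('rack? redknob',(333,180),(306,184)),('spT',(118,271),(387,271)),('fakeT',(167,296),(405,211)),('kb',(159,162),(276,316)),('kw',(154,199),(313,320)),('yel',(371,170),(301,165)),('grn',(374,225),(341,163))]:
    print(k,tri(ray('top',t),ray('side',s)))
```

```text
pot rim [0.5609 0.1125 0.115 ]
red [ 0.55   -0.0726  0.083 ]
yel [ 0.5731 -0.1587  0.083 ]
grn [ 0.4524 -0.1593  0.083 ]
sG [ 0.5513 -0.3431  0.015 ]
sB [ 0.5477 -0.4231  0.015 ]
sY [ 0.474  -0.3416  0.015 ]
sR [ 0.4703 -0.421   0.015 ]
kb [0.611  0.3231 0.026 ]
ko [0.567  0.3268 0.026 ]
kw [0.5257 0.3328 0.026 ]
hold [0.3736 0.3204 0.075 ]
sp_top [0.3709 0.3308 0.226 ]
fake_top [0.3262 0.2344 0.25  ]
jar [ 0.6582 -0.147   0.11  ]
egg [ 0.3607 -0.2978  0.046 ]
brown [ 0.3415 -0.0845  0.06  ]
rack? redknob [ 0.5538 -0.0728  0.0774]
spT [0.3731 0.3325 0.2208]
fakeT [0.3313 0.2253 0.2794]
kb [0.6101 0.322  0.0296]
kw [0.5248 0.3315 0.03  ]
yel [ 0.5732 -0.157   0.0774]
grn [ 0.4524 -0.1591  0.0831]
```

View pics/crop1.png

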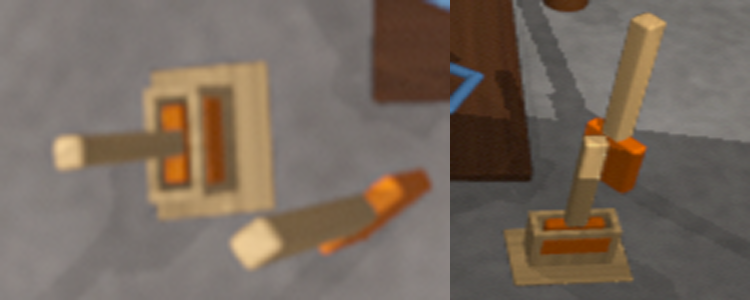

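The crop shows the small spatula in the box holder, its handle leaning slightly. The larger spatula stands separately near (188,289). I'm moving off now for closer wrist views.

Request:
jog_arm(increments=[[[1,0,0,-10,8.15],[1,0,0,-10,8.15],[1,37,-31,-13,0],[1,37,-31,-13,0],[1,37,-31,-13,0],[1,37,-31,-13,0],[1,37,-31,-13,0],[1,37,-31,-13,0],[1,37,-31,-13,0],[1,37,-31,-13,0],[1,6,-40,0,0],[1,6,-40,0,0],[1,6,-40,0,0],[1,6,-40,0,0],[1,6,-40,0,0],[1,6,-40,0,0],[1,6,-40,0,0],[1,6,-40,0,0],[1,0,0,0,0],[1,0,0,0,0]]])

```text
clock: 2.15
ee_pos: [0.5473, -0.1271, 0.3801]
tcp_rot: [1.0, 0.001, -0.0, 0.0]
ft_force: [-0.6, -0.5, -0.0]
grip_width: 0.0855
gripper_force: 0.0
```

Run:
```python
from h import *
s,im=snap('wrist','w1');print(s['clock'],s['ee_pos'],s['tcp_rot'],s['q'],repr(s['tcp_rot']))
```

```text
2.15 [ 0.54733053 -0.1271089   0.38009542] [ 9.99999272e-01  1.16607513e-03 -2.92432664e-04  9.94756111e-05] [ 0.1688129   0.25795219 -0.02676056  1.83983447  0.00821923  1.04445924
 -1.42965984] array([ 9.99999272e-01,  1.16607513e-03, -2.92432664e-04,  9.94756111e-05])
```

View pics/w1.png

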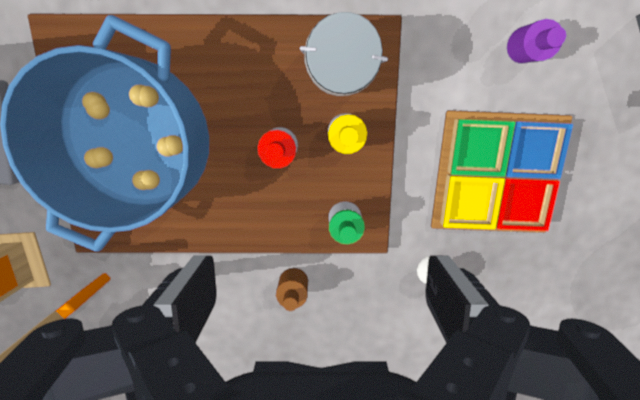

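The wrist view at z 0.38 shows the rack colours clearly: G (483,148), B (541,150), Y (473,204), R (527,206). Tins are red (277,147), yellow (347,133) and green (346,225). Potatoes sit around the pot with the centre free, and a brown lookalike is at (292,290).

Request:
jog_arm(increments=[[[1,-15,-43,0,0],[1,-15,-43,0,0],[1,-15,-43,0,0],[1,-15,-43,0,0],[1,-15,-43,0,0],[1,-15,-43,0,0],[1,-15,-43,0,0],[1,-15,-43,0,0],[1,-15,-43,0,0],[1,-15,-43,0,0],[1,0,0,0,0],[1,0,0,0,0]]])

```text
clock: 3.4
ee_pos: [0.3983, 0.3013, 0.3801]
tcp_rot: [1.0, -0.0, -0.0, 0.0]
ft_force: [1.0, -0.5, 0.4]
grip_width: 0.0858
gripper_force: 0.0
```

Run:
```python
from h import *
s,im=snap('wrist','w2');print(s['clock'],s['ee_pos'],s['q'])
```

```text
3.4 [0.39833432 0.30131919 0.38006024] [-0.45184679  0.18103783 -0.33365772  1.95065445  0.06985794  1.02142844
 -2.38870426]
```

View pics/w2.png

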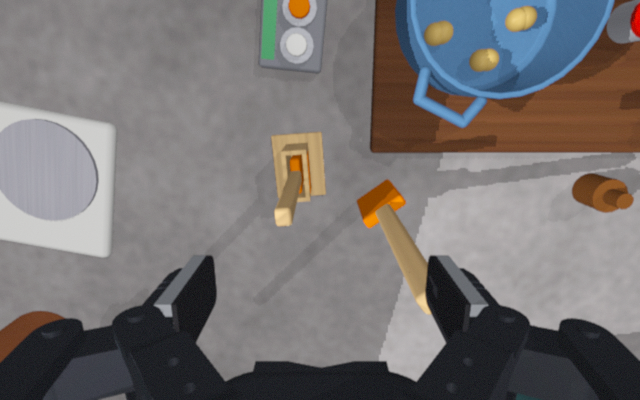

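The holder foot spans (272,132)-(326,198) and the handle top is at about (283,216), leaning little. The larger spatula's blade is at (381,203). I'll zoom in to get the fine pose.

Run:
```python
from h import *
im=cv2.imread('pics/w2.png')[122:236,254:344];cv2.imwrite('pics/c2.png',cv2.resize(im,None,fx=5,fy=5,interpolation=cv2.INTER_CUBIC))
```

```text
(no output)
```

View pics/c2.png

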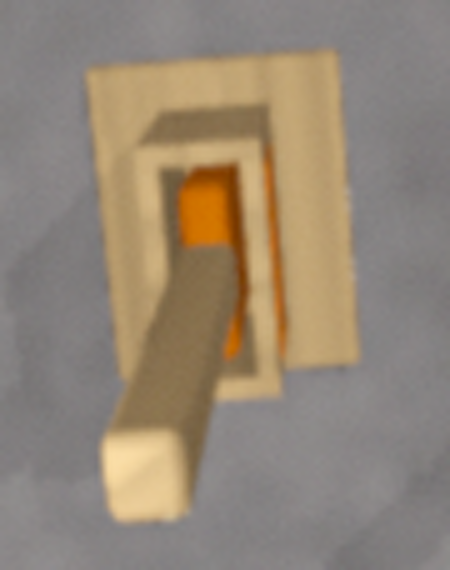

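Run:
```python
from h import *
np.set_printoptions(precision=4,suppress=True)
s=dict(ee_pos=[0.39833432,0.30131919,0.38006024],tcp_rot=[1,0,0,0.])
f=lambda u,v,z:atz('wrist',(254+u/5,122+v/5),z,s)
F=[f(*p,.006) for p in[(88,68),(338,50),(357,362),(122,380)]];F=np.array(F);print('foot',F,F.mean(0));print(np.degrees(np.arctan2(*(F[0]-F[3])[[1,0]])),np.degrees(np.arctan2(*(F[1]-F[2])[[1,0]])))
B=np.array([f(*p,.075) for p in[(137,147),(262,138),(283,395)]]);print('box',B,(B[0]+B[2])/2)
I=np.array([f(*p,.075) for p in[(160,166),(240,162),(256,378)]]);print('inner',I,(I[0]+I[2])/2)
H=np.array([f(*p,.226) for p in[(105,437),(182,430),(190,515),(113,520)]]);print('handle',H,H.mean(0))
w=(283.4,217.4)
print(tri(ray('wrist',w,s),ray('top',(118,271))),tri(ray('wrist',w,s),ray('side',(387,271))),tri(ray('wrist',w,s),ray('top',(118,271)),ray('side',(387,271))))
# things in w1
s1=dict(ee_pos=[0.54733053,-0.1271089,0.38009542],tcp_rot=[ 9.99999272e-01,1.16607513e-03,-2.92432664e-04,9.94756111e-05])
for k,u,z in[('G',(483,148),.015),('B',(539,151),.015),('Y',(474,203),.015),('R',(526,205),.015),('redtop',(278,152),.086),('yeltop',(350,135),.086),('grntop',(347,229),.086)]:print(k,atz('wrist',u,z,s1))
for k,u,t,d in [('red',(278,152),(333,180),(306,184)),('yel',(350,135),(371,170),(301,165)),('grn',(347,229),(374,225),(341,163))]:print(k,tri(ray('wrist',u,s1),ray('top',t),ray('side',d)))
for p in [(95,105),(143,96),(170,146),(145,180),(98,158)]:print('pot',atz('wrist',p,.039,s1))
# pot rim by blue fit
for fn,n,ss in(('w1','wrist',s1),('top0','top',None)):
    im=cv2.imread(f'pics/{fn}.png');h=cv2.cvtColor(im,cv2.COLOR_BGR2HSV)
    best=[]
    for c in [(x,y) for x in np.arange(.54,.59,.004) for y in np.arange(.09,.14,.004)]:pass
t=(153,199);print('kw',tri(ray('wrist',(295.5,44),s),ray('top',(154,197)),ray('side',(313,318))),'ko',tri(ray('wrist',(300,7),s),ray('top',(157,180)),ray('side',(294,316))))
```

```text
foot [[0.4154 0.3682 0.006 ]
 [0.4202 0.2996 0.006 ]
 [0.3315 0.294  0.006 ]
 [0.3261 0.3618 0.006 ]] [0.3733 0.3309 0.006 ]
4.08024863191829 3.54894042188079
box [[0.4042 0.3478 0.075 ]
 [0.4063 0.3179 0.075 ]
 [0.3423 0.3134 0.075 ]] [0.3732 0.3306 0.075 ]
inner [[0.3996 0.3424 0.075 ]
 [0.4006 0.3232 0.075 ]
 [0.3467 0.32   0.075 ]] [0.3732 0.3312 0.075 ]
handle [[0.3805 0.3377 0.226 ]
 [0.3817 0.3252 0.226 ]
 [0.3672 0.3243 0.226 ]
 [0.3663 0.3369 0.226 ]] [0.3739 0.331  0.226 ]
[0.3712 0.3323 0.2205] [0.3738 0.3319 0.2212] [0.3727 0.3322 0.221 ]
G [ 0.5488 -0.3486  0.015 ]
B [ 0.5448 -0.4256  0.015 ]
Y [ 0.4705 -0.3459  0.015 ]
R [ 0.4676 -0.4204  0.015 ]
redtop [ 0.5539 -0.0779  0.086 ]
yeltop [ 0.5737 -0.1613  0.086 ]
grntop [ 0.4582 -0.1605  0.086 ]
red [ 0.5534 -0.0748  0.0755]
yel [ 0.5732 -0.1598  0.0752]
grn [ 0.4535 -0.1607  0.0801]
pot [0.6052 0.1549 0.039 ]
pot [0.6161 0.0933 0.039 ]
pot [0.5541 0.067  0.039 ]
pot [0.5089 0.1053 0.039 ]
pot [0.5382 0.1626 0.039 ]
kw [0.5271 0.3303 0.0367] ko [0.5681 0.3246 0.0345]
```

Request:
jog_arm(increments=[[[0.6,-12.5,-15,0,0],[0.6,-12.5,-15,0,0],[0.6,0,0,0,-3.8],[0.6,0,0,24,0],[0.6,0,0,24,0],[0.6,0,0,24,0],[0.6,0,0,24,0],[0.6,0,0,24,0],[0.6,0,0,24,0],[0.6,0,0,24,0],[0.6,0,0,25,0],[0.6,0,0,0,0],[0,0,0,0,0],[0,0,0,0,0],[0,0,0,0,0],[0,0,0,0,0],[0,0,0,0,0],[0,0,0,0,0],[0,0,0,0,0]]], grip_force=90)

```text
clock: 5.35
ee_pos: [0.3738, 0.3325, 0.1888]
tcp_rot: [0.999, 0.033, 0.001, -0.001]
ft_force: [1.9, -0.1, 8.0]
grip_width: 0.0129
gripper_force: 88.5
```

Run:
```python
from h import *
np.set_printoptions(precision=4,suppress=True)
s=arm.state();print(s['ee_pos'],s['tcp_rot'],s['ft_force'],s['torque'])
# fit pot: project rim circles
s1=dict(ee_pos=[0.54733053,-0.1271089,0.38009542],tcp_rot=[ 9.99999272e-01,1.16607513e-03,-2.92432664e-04,9.94756111e-05])
# rim outer extremes, z .115
for n,L,Rr,T,B,ss in(('wrist',(3,140),(208,140),None,(110,230),s1),('top',(198,177),(292,177),(246,129),(246,222),None)):
    print(n,[atz(n,p,.115,ss)[:2] for p in (L,Rr,T,B) if p])
```

```text
[0.3738 0.3325 0.1888] [ 0.9995  0.0327  0.0014 -0.0007] [ 1.874  -0.1262  7.9929] [-0.2927 -0.101  -0.0311]
wrist [array([0.5708, 0.2132]), array([ 0.5712, -0.0067]), array([0.4677, 0.1152])]
top [array([0.5602, 0.2132]), array([0.5573, 0.0156]), array([0.6623, 0.1124]), array([0.4637, 0.1127])]
```

Request:
jog_arm(increments=[[[0,0,0,-12,0],[0,0,0,-20,0],[0,0,0,-27,0],[0,0,0,-27,0],[0,0,0,-27,0],[0,0,0,-27,0],[0,0,0,-27,0],[0,0,0,-27,0],[0,0,0,0,3.8],[0,23.6,27.4,0,0],[0,23.6,27.4,0,0],[0,23.6,27.4,0,0],[0,23.6,27.4,0,0],[0,23.6,27.4,0,0],[0,23.6,27.4,0,0],[0,23.6,27.4,0,0],[0,23.6,27.4,0,0],[0,0,0,0,0],[0,0,0,0,0]]])

```text
clock: 7.25
ee_pos: [0.5611, 0.1118, 0.3814]
tcp_rot: [1.0, -0.001, -0.001, -0.0]
ft_force: [0.1, 0.3, -0.3]
grip_width: 0.0135
gripper_force: 87.8
```

Run:
```python
from h import *
np.set_printoptions(precision=4,suppress=True)
s,a=snap('wrist','w3');print(s['ee_pos'],s['tcp_rot'],s['ft_force'])
_,b=snap('top','t3')
cv2.imwrite('pics/c3.png',np.hstack([cv2.resize(a[100:300,180:430],None,fx=1.6,fy=1.6),cv2.resize(b[90:250,180:340],(320,320))]))
```

```text
[0.5611 0.1118 0.3814] [ 1.     -0.0014 -0.0005 -0.0002] [ 0.103   0.2946 -0.287 ]
```

View pics/c3.png

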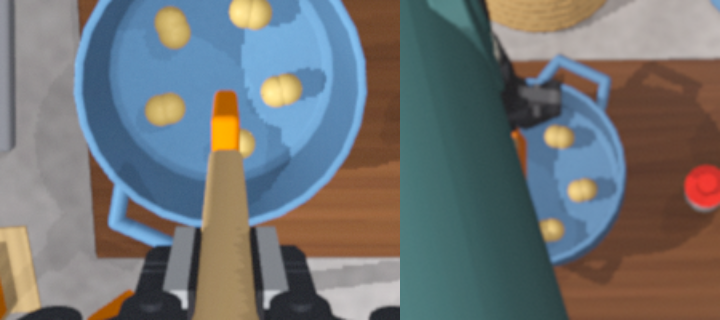

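The spatula is held straight, with its blade over the pot's free centre. One potato is near the handle side but clear of the blade. Lowering now and starting to stir.

Request:
jog_arm(increments=[[[0,0,0,25,0],[0,0,0,25,0],[0,0,0,25,0],[0,0,0,25,0],[0,0,0,25,0],[0,0,0,20,0],[0,0,0,14,0],[0,0,0,10,0],[0,0,0,0,0],[0,12.5,-0.4,0,0],[0,12.5,-0.4,0,0],[0,12.5,-0.4,0,0],[0,12.5,-0.4,0,0]]])

```text
clock: 8.65
ee_pos: [0.6135, 0.1141, 0.213]
tcp_rot: [1.0, -0.001, 0.001, -0.0]
ft_force: [-0.4, 0.4, -0.7]
grip_width: 0.0129
gripper_force: 87.8
```

Request:
jog_arm(increments=[[[0,-1,-11.2,0,0],[0,-3.1,-10.7,0,0],[0,-5,-9.8,0,0],[0,-6.7,-8.4,0,0],[0,-8.1,-6.6,0,0],[0,-9.2,-4.6,0,0],[0,-9.8,-2.3,0,0],[0,-10,0,0,0],[0,-9.8,2.3,0,0],[0,-9.2,4.6,0,0],[0,-8.1,6.6,0,0],[0,-6.7,8.4,0,0],[0,-5,9.8,0,0],[0,-3.1,10.7,0,0],[0,-1,11.2,0,0]]])

```text
clock: 10.15
ee_pos: [0.5173, 0.1126, 0.2132]
tcp_rot: [1.0, -0.001, 0.002, -0.0]
ft_force: [1.6, -0.5, -0.6]
grip_width: 0.0127
gripper_force: 87.9
```

Request:
jog_arm(increments=[[[0,1,11.2,0,0],[0,3.1,10.7,0,0],[0,5,9.8,0,0],[0,6.7,8.4,0,0],[0,8.1,6.6,0,0],[0,9.2,4.6,0,0],[0,9.8,2.3,0,0],[0,10,0,0,0],[0,9.8,-2.3,0,0],[0,9.2,-4.6,0,0],[0,8.1,-6.6,0,0],[0,6.7,-8.4,0,0],[0,5,-9.8,0,0],[0,3.1,-10.7,0,0],[0,1,-11.2,0,0]]])

```text
clock: 11.65
ee_pos: [0.6078, 0.1108, 0.2111]
tcp_rot: [1.0, -0.001, -0.005, 0.004]
ft_force: [-1.3, -2.4, -1.7]
grip_width: 0.0128
gripper_force: 88.7
```

Run:
```python
from h import *
np.set_printoptions(precision=4,suppress=True)
s,a=snap('wrist','w4');print(s['ee_pos'],s['ft_force'])
_,b=snap('side','s4')
cv2.imwrite('pics/c4.png',np.hstack([cv2.resize(a,None,fx=.8,fy=.8),cv2.resize(b[190:290,230:360],(416,320))[:,:288]]))
```

```text
[0.6078 0.1108 0.2111] [-1.2994 -2.3814 -1.6873]
```

View pics/c4.png

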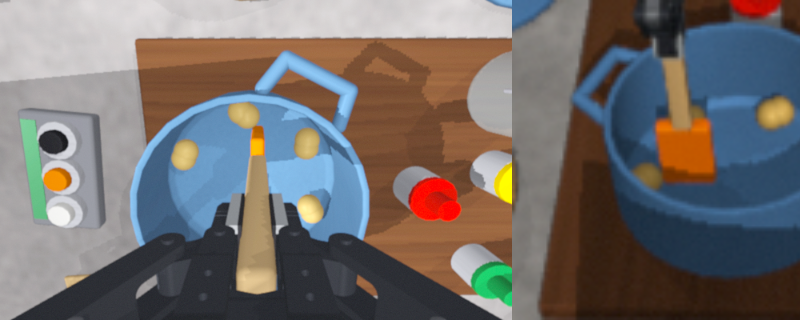

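Potatoes are pushed around near the wall, all inside, and the spatula stays straight. Two more rounds.

Request:
jog_arm(increments=[[[0,-1,-11.2,0,0],[0,-3.1,-10.7,0,0],[0,-5,-9.8,0,0],[0,-6.7,-8.4,0,0],[0,-8.1,-6.6,0,0],[0,-9.2,-4.6,0,0],[0,-9.8,-2.3,0,0],[0,-10,0,0,0],[0,-9.8,2.3,0,0],[0,-9.2,4.6,0,0],[0,-8.1,6.6,0,0],[0,-6.7,8.4,0,0],[0,-5,9.8,0,0],[0,-3.1,10.7,0,0],[0,-1,11.2,0,0]]])

```text
clock: 13.25
ee_pos: [0.52, 0.1135, 0.2139]
tcp_rot: [1.0, -0.0, 0.005, -0.001]
ft_force: [5.9, -0.4, -0.5]
grip_width: 0.013
gripper_force: 88.3
```

Request:
jog_arm(increments=[[[0,1,11.2,0,0],[0,3.1,10.7,0,0],[0,5,9.8,0,0],[0,6.7,8.4,0,0],[0,8.1,6.6,0,0],[0,9.2,4.6,0,0],[0,9.8,2.3,0,0],[0,10,0,0,0],[0,9.8,-2.3,0,0],[0,9.2,-4.6,0,0],[0,8.1,-6.6,0,0],[0,6.7,-8.4,0,0],[0,5,-9.8,0,0],[0,3.1,-10.7,0,0],[0,1,-11.2,0,0]]])

```text
clock: 14.75
ee_pos: [0.613, 0.1145, 0.2126]
tcp_rot: [1.0, -0.0, 0.001, 0.0]
ft_force: [-0.3, -0.5, -1.2]
grip_width: 0.0125
gripper_force: 88.3
```

Request:
jog_arm(increments=[[[0,-1,-11.2,0,0],[0,-3.1,-10.7,0,0],[0,-5,-9.8,0,0],[0,-6.7,-8.4,0,0],[0,-8.1,-6.6,0,0],[0,-9.2,-4.6,0,0],[0,-9.8,-2.3,0,0],[0,-10,0,0,0],[0,-9.8,2.3,0,0],[0,-9.2,4.6,0,0],[0,-8.1,6.6,0,0],[0,-6.7,8.4,0,0],[0,-5,9.8,0,0],[0,-3.1,10.7,0,0],[0,-1,11.2,0,0]]])

```text
clock: 16.25
ee_pos: [0.5153, 0.113, 0.2123]
tcp_rot: [1.0, -0.001, 0.0, 0.0]
ft_force: [0.1, -0.1, -0.3]
grip_width: 0.0128
gripper_force: 88.3
```

Request:
jog_arm(increments=[[[0,1,11.2,0,0],[0,3.1,10.7,0,0],[0,5,9.8,0,0],[0,6.7,8.4,0,0],[0,8.1,6.6,0,0],[0,9.2,4.6,0,0],[0,9.8,2.3,0,0],[0,0,0,0,0],[0,0,0,0,0]]])

```text
clock: 17.15
ee_pos: [0.5577, 0.0616, 0.2117]
tcp_rot: [1.0, 0.0, -0.001, -0.0]
ft_force: [-0.1, 4.8, -0.3]
grip_width: 0.013
gripper_force: 88.7
```

Request:
jog_arm(increments=[[[0,0,-10,0,0],[0,0,-15,0,0],[0,0,-15,-15,0],[0,0,0,-25,0],[0,0,0,-25,0],[0,0,0,-25,0],[0,0,0,-25,0],[0,0,0,-25,0],[0,0,0,-25,0],[0,0,0,-25,0],[0,-23,-28.8,0,0],[0,-23,-28.8,0,0],[0,-23,-28.8,0,0],[0,-23,-28.8,0,0],[0,-23,-28.8,0,0],[0,-23,-28.8,0,0],[0,-23,-28.8,0,0],[0,-23,-28.8,0,0],[0,0,0,0,-3.8],[0,0,0,0,0]]])

```text
clock: 19.15
ee_pos: [0.3731, 0.3315, 0.402]
tcp_rot: [0.999, 0.035, -0.0, 0.001]
ft_force: [0.1, -0.5, -0.5]
grip_width: 0.0129
gripper_force: 88.4
```

Run:
```python
from h import *
np.set_printoptions(precision=4,suppress=True)
s,a=snap('wrist','w5');print(s['ee_pos'],s['tcp_rot'],s['ft_force'])
_,b=snap('side','s5')
cv2.imwrite('pics/c5.png',np.hstack([cv2.resize(a[60:320,190:440],(432,450)),cv2.resize(b[180:380,230:390],(360,450))]))
```

```text
[0.3731 0.3315 0.402 ] [ 0.9994  0.0347 -0.      0.0012] [ 0.142  -0.4714 -0.471 ]
```

View pics/c5.png

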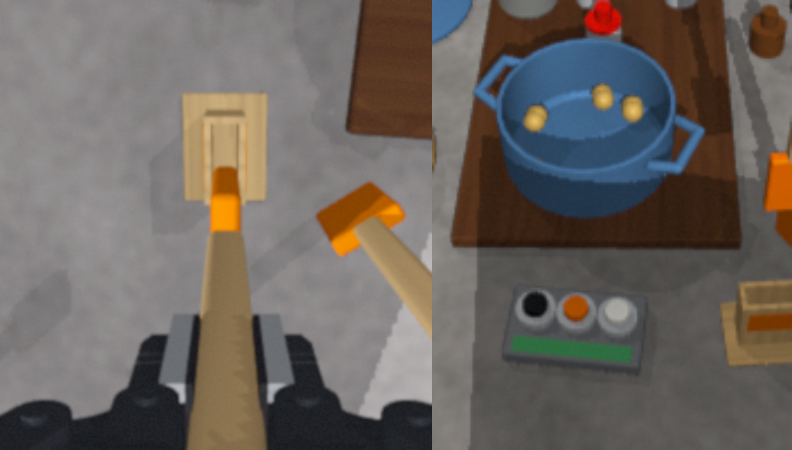

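All three visible potatoes are in the pot. The blade is aligned with the holder direction, and the slot is directly below it. I'll check the in-hand tilt numerically.

Run:
```python
from h import *
np.set_printoptions(precision=1,suppress=True)
s=arm.state();Rt=R.from_quat(s['tcp_rot']).as_matrix();p=np.array(s['ee_pos'])
# spatula origin in tool: z=+0.1828 ; x=-.0003?
for t in[(22,6,0),(22,-6,0),(22,6,70),(22,-6,70),(-8,7,70),(-8,-7,220),(8,-7,220),(8,7,220)]:
    q=np.array([t[0],t[1],182.8-t[2]])/1e3
    print(t,proj('wrist',p+Rt@q,s)[0])
im=cv2.imread('pics/w5.png');h=cv2.cvtColor(im,cv2.COLOR_BGR2HSV)
m=cv2.inRange(h,(5,200,60),(20,255,255))[130:240,290:350];ys,xs=np.nonzero(m)
for y in np.unique(ys)[::4]:print(y+130,xs[ys==y].min()+290,xs[ys==y].max()+290)
print(ys.min()+130,ys.max()+130)
# bright top face transition
print(h[150:200:3,320,2])
```

```text
(22, 6, 0) [327.1 154.5]
(22, -6, 0) [313.1 154.5]
(22, 6, 70) [329.  171.5]
(22, -6, 70) [310.9 171.6]
(-8, 7, 70) [330.2 214.4]
(-8, -7, 220) [294.2 387.2]
(8, -7, 220) [292.9 338.8]
(8, 7, 220) [345.1 338.8]
157 316 324
161 313 326
165 313 326
169 313 327
173 313 328
177 312 328
181 312 328
185 312 328
189 312 328
193 313 327
157 193
[191 191 164 150 150 150 152 162 231 252 253 253 253 253 240 129 133]
```

Request:
jog_arm(increments=[[[0,2,-0.5,25,0],[0,0,0,25,0],[0,0,0,25,0],[0,0,0,25,0],[0,0,0,25,0],[0,0,0,10,0],[0,0,0,10,0],[0,0,0,10,0],[0,0,0,10,0],[0,0,0,10,0],[0,0,0,0,0]]])

```text
clock: 20.35
ee_pos: [0.3761, 0.3311, 0.2262]
tcp_rot: [0.999, 0.033, -0.001, 0.001]
ft_force: [0.0, -0.1, -1.1]
grip_width: 0.0134
gripper_force: 88.3
```

Request:
jog_arm(increments=[[[0,0,0,10,0],[0,0,0,10,0],[0,0,0,8,0],[0,0,0,6,0],[0,0,0,3,0],[0,0,0,0,0]]])

```text
clock: 20.95
ee_pos: [0.3764, 0.3316, 0.1898]
tcp_rot: [0.999, 0.033, -0.0, 0.0]
ft_force: [0.3, 1.1, -0.2]
grip_width: 0.013
gripper_force: 88.4
```

Request:
jog_arm(increments=[[[0,0,0,1,0],[0.5,0,0,0,0],[0.5,0,0,0,0],[0.5,0,0,0,0],[0.5,0,0,0,0],[0.5,0,0,-15,0],[0.5,0,0,-25,0],[0.5,0,0,-30,0],[0.5,0,0,-30,0],[0.5,0,0,-30,0],[0.5,0,0,-30,0],[0.5,0,0,-30,3.8],[0.5,0,0,0,0]]])

```text
clock: 22.25
ee_pos: [0.3781, 0.3337, 0.3837]
tcp_rot: [1.0, -0.001, 0.003, -0.003]
ft_force: [-0.1, 0.4, -0.5]
grip_width: 0.0426
gripper_force: 0.0
```

Request:
jog_arm(increments=[[[1,13,43,0,0],[1,13,43,0,0],[1,13,43,0,0],[1,13,43,0,0],[1,13,43,0,0],[1,13,43,0,0],[1,13,43,0,0],[1,13,43,0,0],[1,13,43,0,0],[1,13,43,0,0],[1,13,43,0,0],[1,13,43,0,0],[1,0,0,0,0],[1,0,0,0,0]]])

```text
clock: 23.65
ee_pos: [0.5316, -0.1855, 0.3781]
tcp_rot: [1.0, -0.002, -0.001, -0.0]
ft_force: [0.5, 0.5, 0.4]
grip_width: 0.0855
gripper_force: 0.0
```

Run:
```python
from h import *
np.set_printoptions(precision=4,suppress=True)
s,a=snap('wrist','w6');print(s['ee_pos'],s['tcp_rot'])
_,b=snap('side','s6')
cv2.imwrite('pics/c6.png',np.hstack([cv2.resize(a[60:300,150:550],(500,300)),cv2.resize(b[180:350,230:430],(300,300))]))
def blob(im,lo,hi):
    h=cv2.cvtColor(im,cv2.COLOR_BGR2HSV);m=cv2.inRange(h,lo,hi)
    n,l,st,c=cv2.connectedComponentsWithStats(m);return [(st[i].tolist(),c[i].round(1)) for i in range(1,n) if st[i,4]>60]
for k,lo,hi in(('r',(0,200,90),(4,255,255)),('y',(25,180,120),(32,255,255)),('g',(50,150,60),(80,255,255)),('b',(105,150,60),(115,255,255))):print(k,blob(a,lo,hi))
```

```text
[ 0.5316 -0.1855  0.3781] [ 1.     -0.0017 -0.001  -0.0002]
r [([208, 117, 39, 39, 1187], array([227.4, 136.2])), ([459, 166, 60, 53, 2196], array([485.8, 190.3]))]
y [([279, 100, 40, 41, 1269], array([298.6, 120.4])), ([403, 164, 61, 54, 2579], array([431.8, 189.4]))]
g [([410, 107, 62, 57, 2377], array([438. , 134.2])), ([285, 199, 35, 34, 930], array([302.1, 215.2]))]
b [([466, 109, 64, 56, 2059], array([494.3, 135.7]))]
```

View pics/c6.png

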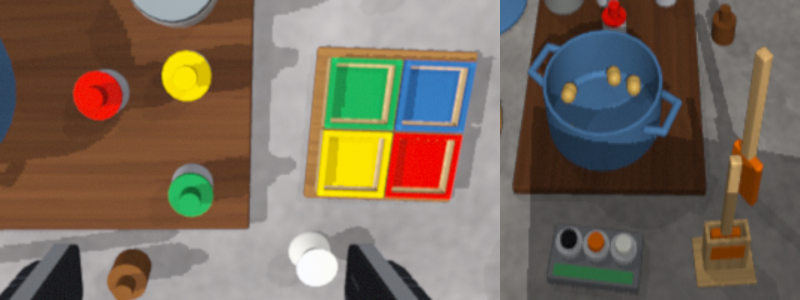

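The spatula stands upright in its holder. Tins are still at their places, the rack is rotated slightly, and the potatoes are in the pot.

```bash
cat >> h.py <<'E'
def bb(im,lo,hi,roi=None):
    h=cv2.cvtColor(im,cv2.COLOR_BGR2HSV);m=cv2.inRange(h,lo,hi);m=cv2.morphologyEx(m,cv2.MORPH_OPEN,np.ones((3,3)))
    n,l,st,c=cv2.connectedComponentsWithStats(m);return [((st[i,0]+st[i,2]/2-.5,st[i,1]+st[i,3]/2-.5),st[i,4]) for i in range(1,n) if st[i,4]>60]
COL=dict(r=((0,200,90),(4,255,255)),y=((25,180,120),(32,255,255)),g=((50,150,60),(80,255,255)),b=((105,150,60),(115,255,255)))
E
python3 - <<'E'
from h import *
np.set_printoptions(precision=4,suppress=True)
s=arm.state();im=cv2.imread('pics/w6.png')
for k,c in COL.items():
    for uv,a in bb(im,*c):
        sl=uv[0]>390
        print(k,uv,a,'slot' if sl else 'tin',atz('wrist',uv,.027 if sl else .062,s))
t=cv2.imread('pics/top0.png')
for k,c in COL.items():print(k,[(uv,a,atz('top',uv,.027 if uv[0]>415 else .062)) for uv,a in bb(t,*c) if 320<uv[0]<500])
E
```

```text
r (np.float64(227.5), np.float64(136.0)) 1184 tin [ 0.554  -0.0699  0.062 ]
r (np.float64(488.5), np.float64(192.0)) 2183 slot [ 0.4744 -0.4129  0.027 ]
y (np.float64(298.5), np.float64(120.5)) 1267 tin [ 0.5725 -0.1564  0.062 ]
y (np.float64(433.5), np.float64(190.5)) 2576 slot [ 0.4764 -0.3374  0.027 ]
g (np.float64(440.5), np.float64(135.0)) 2362 slot [ 0.5517 -0.3398  0.027 ]
g (np.float64(302.0), np.float64(215.5)) 930 tin [ 0.4522 -0.1589  0.062 ]
b (np.float64(492.0), np.float64(134.5)) 1180 slot [ 0.5524 -0.4071  0.027 ]
r [((np.float64(332.5), np.float64(182.0)), np.int32(302), array([ 0.5532, -0.0726,  0.062 ])), ((np.float64(481.0), np.float64(219.0)), np.int32(193), array([ 0.4672, -0.4142,  0.027 ]))]
y [((np.float64(371.0), np.float64(173.5)), np.int32(320), array([ 0.571 , -0.1592,  0.062 ])), ((np.float64(445.5), np.float64(219.5)), np.int32(624), array([ 0.4675, -0.332 ,  0.027 ])), ((np.float64(462.5), np.float64(221.0)), np.int32(77), array([ 0.4633, -0.3711,  0.027 ]))]
g []
b []
```

Request:
jog_arm(increments=[[[0.6,4.5,-23,20,0],[0.6,4.5,-23,20,0],[0.6,4.5,-23,20,0],[0.6,4.5,-23,20,0],[0.6,4.5,-23,20,0],[0.6,0,0,25,0],[0.6,0,0,25,0],[0.6,0,0,25,0],[0.6,0,0,0,0],[0.6,0,0,0,0]]])

```text
clock: 24.75
ee_pos: [0.5545, -0.0681, 0.2045]
tcp_rot: [1.0, 0.001, -0.0, -0.0]
ft_force: [0.9, 0.4, 0.1]
grip_width: 0.051
gripper_force: 0.0
```

Run:
```python
from h import *
np.set_printoptions(precision=4,suppress=True)
s,a=snap('wrist','w7');print(s['ee_pos'],proj('wrist',[.554,-.0705,.062],s))
for k in 'ryg':print(k,[(uv,ar,atz('wrist',uv,.062,s)) for uv,ar in bb(a,*COL[k])])
```

```text
[ 0.5545 -0.0681  0.2045] [[323.3888 192.3483]]
r [((np.float64(327.0), np.float64(191.5)), np.int32(2837), array([ 0.5547, -0.0732,  0.062 ]))]
y [((np.float64(443.0), np.float64(168.0)), np.int32(3155), array([ 0.5729, -0.1597,  0.062 ])), ((np.float64(602.5), np.float64(264.5)), np.int32(4174), array([ 0.4939, -0.2961,  0.062 ]))]
g [((np.float64(613.0), np.float64(184.0)), np.int32(3173), array([ 0.5608, -0.2892,  0.062 ])), ((np.float64(445.5), np.float64(293.5)), np.int32(148), array([ 0.4672, -0.172 ,  0.062 ]))]
```

View pics/w7.png

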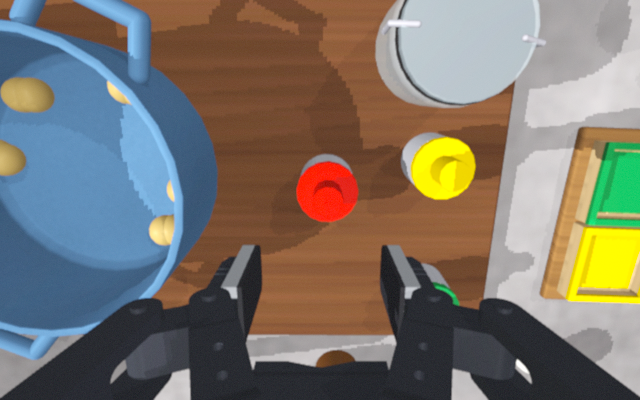

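Red tin lid at (327,191), directly ahead of the jaws. Descending with a 5 mm correction.

Request:
jog_arm(increments=[[[0.6,0,5,20,0],[0.6,0,0,25,0],[0.6,0,0,25,0],[0.6,0,0,20,0],[0.6,0,0,14,0],[0.6,0,0,8.5,0],[0.6,0,0,0,0],[0,0,0,0,0],[0,0,0,0,0],[0,0,0,0,0],[0,0,0,0,0],[0,0,0,0,0],[0,0,0,0,0]]], grip_force=60)

```text
clock: 26.1
ee_pos: [0.5556, -0.0743, 0.0928]
tcp_rot: [1.0, -0.0, 0.001, 0.0]
ft_force: [-0.5, 0.0, 6.6]
grip_width: 0.0195
gripper_force: 58.6
```

Request:
jog_arm(increments=[[[0,0,0,-10,0],[0,0,0,-20,0],[0,0,0,-30,0],[0,0,0,-30,0],[0,0,0,-30,0],[0,0,0,-30,0],[0,-10,42,0,0],[0,-10,42,0,0],[0,-10,42,0,0],[0,-10,42,0,0],[0,-10,42,0,0],[0,-10,42,0,0],[0,-10,42,0,0],[0,-10,42,0,0],[0,0,0,0,0],[0,0,0,0,0]]])

```text
clock: 27.7
ee_pos: [0.473, -0.4116, 0.2417]
tcp_rot: [1.0, -0.002, -0.001, -0.0]
ft_force: [0.6, 1.1, -2.5]
grip_width: 0.0195
gripper_force: 59.1
```

Run:
```python
from h import *
np.set_printoptions(precision=4,suppress=True)
s,a=snap('wrist','w8');print(s['ee_pos'],s['grip_width'])
for k in COL:print(k,[(uv,ar,atz('wrist',uv,.027,s)) for uv,ar in bb(a,*COL[k])])
```

```text
[ 0.473  -0.4116  0.2417] 0.01946705217819855
r [((np.float64(324.5), np.float64(172.0)), np.int32(1156), array([ 0.4728, -0.4156,  0.027 ])), ((np.float64(324.0), np.float64(170.0)), np.int32(2605), array([ 0.4747, -0.4151,  0.027 ])), ((np.float64(319.5), np.float64(258.0)), np.int32(5161), array([ 0.3828, -0.4103,  0.027 ]))]
y [((np.float64(15.5), np.float64(58.5)), np.int32(1490), array([ 0.5755, -0.145 ,  0.027 ])), ((np.float64(242.5), np.float64(169.5)), np.int32(5210), array([ 0.4756, -0.3374,  0.027 ]))]
g [((np.float64(240.5), np.float64(86.0)), np.int32(1838), array([ 0.5516, -0.3406,  0.027 ])), ((np.float64(243.5), np.float64(87.0)), np.int32(3573), array([ 0.5507, -0.3433,  0.027 ])), ((np.float64(33.0), np.float64(204.0)), np.int32(2547), array([ 0.4421, -0.1296,  0.027 ]))]
b [((np.float64(324.0), np.float64(88.0)), np.int32(1080), array([ 0.5495, -0.4153,  0.027 ])), ((np.float64(353.0), np.float64(93.0)), np.int32(481), array([ 0.5451, -0.4413,  0.027 ])), ((np.float64(326.5), np.float64(89.5)), np.int32(3497), array([ 0.5482, -0.4175,  0.027 ]))]
```

View pics/w8.png

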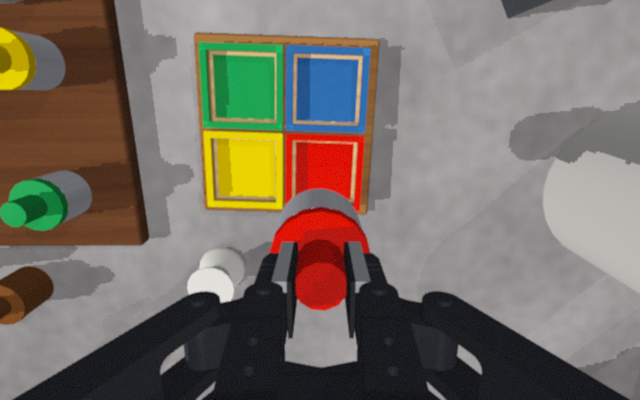

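Red slot centre (.474,-.415) now well measured, and the tin hangs straight.

Request:
jog_arm(increments=[[[0,0.5,3.5,20,0],[0,0,0,30,0],[0,0,0,30,0],[0,0,0,30,0],[0,0,0,20,0],[0,0,0,12,0],[0,0,0,6,0],[0,0,0,4,0],[0,0,0,1,0],[0,0,0,0,0]]])

```text
clock: 28.75
ee_pos: [0.4755, -0.4141, 0.0896]
tcp_rot: [1.0, -0.0, 0.001, 0.0]
ft_force: [0.6, 0.4, -0.3]
grip_width: 0.02
gripper_force: 59.1
```

Request:
jog_arm(increments=[[[0,0,0,1,0],[0,0,0,1,0],[0.5,0,0,0,0],[0.5,0,0,0,0],[0.5,0,0,0,0],[0.5,0,0,-15,0],[0.5,0,0,-30,0],[0.5,0,0,-35,0],[0.5,0,0,-35,0],[0.6,14,-36.3,0,0],[0.6,14,-36.3,0,0],[0.6,14,-36.3,0,0],[0.6,14,-36.3,0,0],[0.6,14,-36.3,0,0],[0.6,14,-36.3,0,0],[0.6,14,-36.3,0,0],[0.6,0,0,0,0],[0.6,0,0,0,0]]])

```text
clock: 30.55
ee_pos: [0.5738, -0.1586, 0.2027]
tcp_rot: [1.0, 0.001, 0.0, 0.0]
ft_force: [-0.3, -1.1, 0.3]
grip_width: 0.0513
gripper_force: 0.0
```

Run:
```python
from h import *
np.set_printoptions(precision=4,suppress=True)
s,a=snap('wrist','w9');print(s['ee_pos'],s['grip_width'])
for k in 'ryg':print(k,[(uv,ar,atz('wrist',uv,.062,s)) for uv,ar in bb(a,*COL[k]) if ar>800])
```

```text
[ 0.5738 -0.1586  0.2027] 0.05133077920759773
r [((np.float64(594.0), np.float64(292.5)), np.int32(3798), array([ 0.4891, -0.3838,  0.062 ]))]
y [((np.float64(321.5), np.float64(194.0)), np.int32(2955), array([ 0.5727, -0.1596,  0.062 ])), ((np.float64(516.5), np.float64(285.0)), np.int32(4176), array([ 0.4959, -0.3191,  0.062 ]))]
g [((np.float64(532.5), np.float64(207.0)), np.int32(5576), array([ 0.5627, -0.321 ,  0.062 ])), ((np.float64(323.0), np.float64(333.0)), np.int32(2256), array([ 0.4498, -0.1612,  0.062 ]))]
```

Request:
jog_arm(increments=[[[0.6,-1,1,20,0],[0.6,0,0,25,0],[0.6,0,0,25,0],[0.6,0,0,20,0],[0.6,0,0,13,0],[0.6,0,0,7,0],[0.6,0,0,0,0],[0,0,0,0,0],[0,0,0,0,0],[0,0,0,0,0],[0,0,0,0,0],[0,0,0,0,0],[0,0,0,0,0]]])

```text
clock: 31.9
ee_pos: [0.573, -0.1608, 0.0928]
tcp_rot: [1.0, -0.0, 0.001, 0.0]
ft_force: [-0.8, 0.1, 6.3]
grip_width: 0.0194
gripper_force: 58.6
```

Request:
jog_arm(increments=[[[0,0,0,-10,0],[0,0,0,-20,0],[0,0,0,-30,0],[0,0,0,-35,0],[0,0,0,-35,0],[0,-19.5,35.5,0,0],[0,-19.5,35.5,0,0],[0,-19.5,35.5,0,0],[0,-19.5,35.5,0,0],[0,-19.5,35.5,0,0],[0,0,0,0,0],[0,0,0,0,0]]])

```text
clock: 33.1
ee_pos: [0.4732, -0.3393, 0.2218]
tcp_rot: [1.0, -0.002, -0.0, -0.0]
ft_force: [-0.4, 0.1, -2.7]
grip_width: 0.0197
gripper_force: 59.1
```

Run:
```python
from h import *
np.set_printoptions(precision=4,suppress=True)
s,a=snap('wrist','w10');print(s['ee_pos'],s['grip_width'])
for k in COL:print(k,[(uv,ar,atz('wrist',uv,.027,s)) for uv,ar in bb(a,*COL[k])if ar>800])
```

```text
[ 0.4732 -0.3393  0.2218] 0.01972924136299257
r [((np.float64(404.5), np.float64(176.0)), np.int32(4748), array([ 0.4732, -0.4153,  0.027 ]))]
y [((np.float64(321.0), np.float64(171.0)), np.int32(4505), array([ 0.4781, -0.3401,  0.027 ])), ((np.float64(319.5), np.float64(256.5)), np.int32(5715), array([ 0.3942, -0.3383,  0.027 ]))]
g [((np.float64(324.0), np.float64(85.0)), np.int32(2002), array([ 0.5518, -0.3429,  0.027 ])), ((np.float64(323.0), np.float64(86.0)), np.int32(4023), array([ 0.551 , -0.3421,  0.027 ])), ((np.float64(104.5), np.float64(211.5)), np.int32(2677), array([ 0.4407, -0.139 ,  0.027 ]))]
b [((np.float64(410.5), np.float64(89.0)), np.int32(3917), array([ 0.5482, -0.4158,  0.027 ]))]
```

View pics/w10.png

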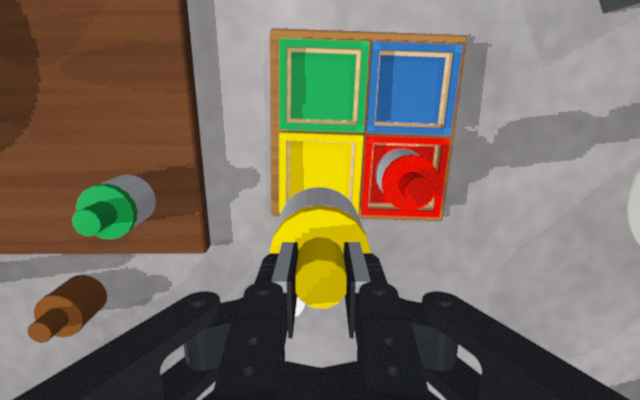

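Red tin stands in its slot at (410,178). Yellow slot is right under the held tin.

Request:
jog_arm(increments=[[[0,2.5,0.5,20,0],[0,0,0,30,0],[0,0,0,30,0],[0,0,0,25,0],[0,0,0,14,0],[0,0,0,8,0],[0,0,0,4,0],[0,0,0,2,0],[0,0,0,1,0],[0,0,0,0,0]]])

```text
clock: 34.15
ee_pos: [0.4775, -0.3391, 0.0885]
tcp_rot: [1.0, -0.0, 0.001, 0.0]
ft_force: [0.9, 1.0, -1.3]
grip_width: 0.0199
gripper_force: 59.1
```

Request:
jog_arm(increments=[[[0,0,0,1,0],[0.5,0,0,0,0],[0.5,0,0,0,0],[0.5,0,0,0,0],[0.5,0,0,-15,0],[0.5,0,0,-30,0],[0.5,0,0,-35,0],[0.5,0,0,-35,0],[0.6,-5,-35.6,0,0],[0.6,-5,-35.6,0,0],[0.6,-5,-35.6,0,0],[0.6,-5,-35.6,0,0],[0.6,-5,-35.6,0,0],[0.6,0,0,0,0],[0.6,0,0,0,0]]])

```text
clock: 35.65
ee_pos: [0.4525, -0.1601, 0.2027]
tcp_rot: [1.0, 0.001, 0.001, 0.0]
ft_force: [0.4, 0.1, 0.2]
grip_width: 0.0511
gripper_force: 0.0
```

Run:
```python
from h import *
np.set_printoptions(precision=4,suppress=True)
s,a=snap('wrist','w11');print(s['ee_pos'],s['grip_width'])
for k in 'ryg':print(k,[(uv,ar,atz('wrist',uv,.062,s)) for uv,ar in bb(a,*COL[k]) if ar>800])
```

```text
[ 0.4525 -0.1601  0.2027] 0.05109404428814857
r []
y [((np.float64(539.0), np.float64(154.5)), np.int32(6598), array([ 0.4817, -0.3207,  0.062 ]))]
g [((np.float64(557.0), np.float64(57.0)), np.int32(7648), array([ 0.5486, -0.3216,  0.062 ])), ((np.float64(322.0), np.float64(193.0)), np.int32(2796), array([ 0.4523, -0.1616,  0.062 ]))]
```

Request:
jog_arm(increments=[[[0.6,0,1.5,20,0],[0.6,0,0,25,0],[0.6,0,0,25,0],[0.6,0,0,20,0],[0.6,0,0,13,0],[0.6,0,0,7,0],[0.6,0,0,0,0],[0,0,0,0,0],[0,0,0,0,0],[0,0,0,0,0],[0,0,0,0,0],[0,0,0,0,0],[0,0,0,0,0]]])

```text
clock: 37.0
ee_pos: [0.4528, -0.1626, 0.0925]
tcp_rot: [1.0, -0.0, 0.001, 0.0]
ft_force: [-1.7, 0.5, 6.8]
grip_width: 0.0196
gripper_force: 58.9
```

Request:
jog_arm(increments=[[[0,0,0,-10,0],[0,0,0,-20,0],[0,0,0,-30,0],[0,0,0,-35,0],[0,0,0,-35,0],[0,19.7,35.9,0,0],[0,19.7,35.9,0,0],[0,19.7,35.9,0,0],[0,19.7,35.9,0,0],[0,19.7,35.9,0,0],[0,0,0,0,0],[0,0,0,0,0]]])

```text
clock: 38.2
ee_pos: [0.5499, -0.3423, 0.2215]
tcp_rot: [1.0, -0.001, -0.001, -0.0]
ft_force: [0.1, 0.9, -1.6]
grip_width: 0.0197
gripper_force: 59.1
```

Run:
```python
from h import *
np.set_printoptions(precision=4,suppress=True)
s,a=snap('wrist','w12');print(s['ee_pos'],s['grip_width'])
for k in COL:print(k,[(uv,ar,atz('wrist',uv,.027,s)) for uv,ar in bb(a,*COL[k])if ar>800])
```

```text
[ 0.5499 -0.3423  0.2215] 0.019662810841415315
r [((np.float64(399.0), np.float64(255.5)), np.int32(3130), array([ 0.4718, -0.4177,  0.027 ]))]
y []
g [((np.float64(321.0), np.float64(171.0)), np.int32(1179), array([ 0.5549, -0.3429,  0.027 ])), ((np.float64(320.5), np.float64(170.0)), np.int32(2699), array([ 0.5558, -0.3424,  0.027 ])), ((np.float64(319.0), np.float64(258.0)), np.int32(5593), array([ 0.4694, -0.3407,  0.027 ]))]
b [((np.float64(402.0), np.float64(175.5)), np.int32(2263), array([ 0.5506, -0.4158,  0.027 ]))]
```

Request:
jog_arm(increments=[[[0,1.5,0.5,20,0],[0,0,0,30,0],[0,0,0,30,0],[0,0,0,25,0],[0,0,0,14,0],[0,0,0,8,0],[0,0,0,4,0],[0,0,0,2,0],[0,0,0,1,0],[0,0,0,0,0]]])

```text
clock: 39.25
ee_pos: [0.5526, -0.3426, 0.0886]
tcp_rot: [1.0, -0.0, 0.001, 0.0]
ft_force: [-0.2, -0.3, -1.6]
grip_width: 0.0201
gripper_force: 59.1
```

Request:
jog_arm(increments=[[[0,0,0,1,0],[0.5,0,0,0,0],[0.5,0,0,0,0],[0.5,0,0,0,0],[0.5,0,0,-15,0],[0.5,0,0,-30,0],[0.5,0,0,-35,0],[0.5,0,0,-40,0],[0.5,0,0,-40,0],[0.5,0,0,-40,0],[0.5,0,0,-40,0],[0.5,0,-40,-30,0],[0.5,0,-40,0,0],[0.5,0,-40,0,0],[0.5,0,0,0,0],[0.5,0,0,0,0]]])

```text
clock: 40.85
ee_pos: [0.5522, -0.2212, 0.3579]
tcp_rot: [1.0, 0.001, 0.001, 0.0]
ft_force: [-0.3, -0.3, 0.5]
grip_width: 0.0429
gripper_force: 0.0
```

Run:
```python
from h import *
np.set_printoptions(precision=4,suppress=True)
s,a=snap('wrist','w13');print(s['ee_pos'],s['q'])
_,b=snap('side','s13')
cv2.imwrite('pics/c13.png',np.hstack([cv2.resize(a[40:300],(560,228*1)),cv2.resize(b[110:220,220:340],(240,228))]))
```

```text
[ 0.5522 -0.2212  0.3579] [ 0.2957  0.3225  0.0119  1.8026 -0.0042  1.0153 -1.2596]
```

View pics/c13.png

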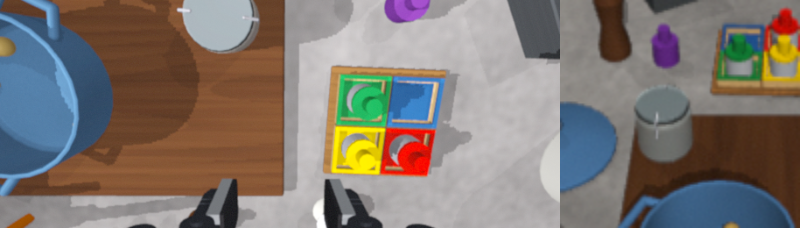

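All three tins stand in their own-colour slots: green (365,100), yellow (360,150) and red (410,155) in the crop. Blue is empty and no blue tin was out. Next, the timer.

Request:
jog_arm(increments=[[[0,0,-42,0,0],[0,0,-42,0,0],[0,0,-42,0,0],[0,0,-42,0,0],[0,0,-42,0,0],[0,0,-42,0,0],[0,0,-42,0,0],[0,0,-42,0,0],[0,0,-42,0,0],[0,0,-42,0,0],[0,0,-42,0,0],[0,0,-42,0,0],[0,0,-42,0,0],[0,0,0,0,0],[0,0,0,40,0],[0,0,0,40,0],[0,0,0,40,0],[0,0,0,0,0],[0,0,0,0,0]]])

```text
clock: 42.85
ee_pos: [0.5536, 0.3223, 0.2367]
tcp_rot: [1.0, -0.002, -0.0, 0.001]
ft_force: [-0.4, 0.8, -0.4]
grip_width: 0.0
gripper_force: 0.0
```

Run:
```python
from h import *
np.set_printoptions(precision=4,suppress=True)
s,a=snap('wrist','w14');print(s['ee_pos'],s['tcp_rot'])
h=cv2.cvtColor(a,cv2.COLOR_BGR2HSV)
P=[(.526,.331,.03),(.5675,.326,.03),(.6105,.3225,.03)]
print(proj('wrist',P,s))
def cc(m,n):
    m=cv2.morphologyEx(m,cv2.MORPH_OPEN,np.ones((3,3)));k,l,st,c=cv2.connectedComponentsWithStats(m)
    for i in range(1,k):
        x,y,w,hh,ar=st[i]
        if 150<ar<6000 and y<290:print(n,st[i],atz('wrist',(x+w/2-.5,y+hh/2-.5),.030,s))
roi=np.zeros(a.shape[:2],np.uint8);roi[:290,180:460]=255
cc(cv2.inRange(h,(5,180,100),(20,255,255))&roi,'o')
cc(cv2.inRange(h,(0,0,0),(180,255,45))&roi,'k')
cc(cv2.inRange(h,(0,0,215),(180,40,255))&roi,'w')
for p in proj('wrist',P,s).astype(int):print(p,h[min(p[1],399),p[0]])
```

```text
[0.5536 0.3223 0.2367] [ 1.     -0.0015 -0.0003  0.0006]
[[310.8704 201.9757]
 [315.7922 158.9384]
 [319.3812 111.04  ]]
o [303 146  26  26 556] [0.5679 0.3263 0.03  ]
k [318 244   6  37 218] [0.4629 0.322  0.03  ]
w [299 193  26  24 510] [0.5235 0.3304 0.03  ]
[310 201] [ 30   1 234]
[315 158] [ 18 255 234]
[319 111] [126  26  50]
```

Request:
jog_arm(increments=[[[0,-14,-4,0,0],[0,-14,-4,25,0],[0,0,0,35,0],[0,0,0,35,0],[0,0,0,35,0],[0,0,0,25,0],[0,0,0,12,0],[0,0,0,4,0],[0,0,0,0,0],[0,0,0,0,0]]])

```text
clock: 43.9
ee_pos: [0.5255, 0.3326, 0.0675]
tcp_rot: [1.0, -0.0, 0.001, -0.001]
ft_force: [0.5, -0.5, 0.7]
grip_width: -0.0001
gripper_force: 0.0
```

Request:
jog_arm(increments=[[[0,0,0,2,0],[0,0,0,2,0],[0,0,0,2,0],[0,0,0,2,0],[0,0,0,0,0]]])

```text
clock: 44.4
ee_pos: [0.5258, 0.3327, 0.0608]
tcp_rot: [1.0, -0.0, 0.001, -0.001]
ft_force: [-3.3, -2.4, 20.4]
grip_width: -0.0001
gripper_force: 10.2
```

Request:
jog_arm(increments=[[[0,0,0,-2,0],[0,0,0,0,0]]])

```text
clock: 44.6
ee_pos: [0.5257, 0.3327, 0.0612]
tcp_rot: [1.0, -0.0, 0.001, -0.001]
ft_force: [0.3, 1.0, 5.1]
grip_width: 0.0
gripper_force: 2.6
```

Request:
jog_arm(increments=[[[0,0,0,-2,0],[0,0,0,0,0]]])

```text
clock: 44.8
ee_pos: [0.5258, 0.3326, 0.0625]
tcp_rot: [1.0, -0.0, 0.001, -0.001]
ft_force: [1.1, 0.0, 3.3]
grip_width: -0.0002
gripper_force: 2.0
```

Request:
jog_arm(increments=[[[0,0,0,-2,0],[0,0,0,0,0]]])

```text
clock: 45.0
ee_pos: [0.5253, 0.3323, 0.0641]
tcp_rot: [1.0, -0.0, 0.001, -0.001]
ft_force: [2.3, 0.8, 3.4]
grip_width: 0.0004
gripper_force: 1.5
```

Request:
jog_arm(increments=[[[0,0,0,-3,0],[0,0,0,0,0]]])

```text
clock: 45.2
ee_pos: [0.5239, 0.3311, 0.0666]
tcp_rot: [1.0, -0.0, -0.001, 0.001]
ft_force: [0.9, 0.2, 2.1]
grip_width: -0.0
gripper_force: 0.8
```

The force profile confirms it: a spring over 6 mm, then a hard stop at 20 N. White is fully pressed, so next is orange.

Request:
jog_arm(increments=[[[0,0,0,-20,0],[0,0,0,0,0],[0,21.5,2.7,0,0],[0,21.5,2.7,0,0],[0,0,0,0,0],[0,0,0,10,0],[0,0,0,7,0],[0,0,0,0,0]]])

```text
clock: 46.0
ee_pos: [0.565, 0.326, 0.0678]
tcp_rot: [1.0, 0.0, -0.002, 0.001]
ft_force: [0.6, -0.4, -0.0]
grip_width: -0.0001
gripper_force: 0.0
```

Request:
jog_arm(increments=[[[0,0,0,4,0],[0,0,0,3,0],[0,0,0,3,0],[0,0,0,2,0],[0,0,0,0,0],[0,0,0,0,0]]])

```text
clock: 46.6
ee_pos: [0.5662, 0.3266, 0.0609]
tcp_rot: [1.0, -0.0, -0.001, 0.001]
ft_force: [-8.1, -2.6, 21.1]
grip_width: -0.0
gripper_force: 10.9
```

Orange fully down (21 N at the same stop height). Up, then black.

Request:
jog_arm(increments=[[[0,0,0,-10,0],[0,0,0,-19,0],[0,0,0,0,0],[0,21.3,1.9,0,0],[0,21.3,1.9,0,0],[0,0,0,0,0],[0,0,0,10,0],[0,0,0,7,0],[0,0,0,0,0]]])

```text
clock: 47.5
ee_pos: [0.6078, 0.3224, 0.0677]
tcp_rot: [1.0, 0.0, -0.002, 0.001]
ft_force: [-0.4, -0.5, 0.9]
grip_width: 0.0
gripper_force: 0.0
```

Request:
jog_arm(increments=[[[0,0,0,4,0],[0,0,0,3,0],[0,0,0,3,0],[0,0,0,2,0],[0,0,0,0,0],[0,0,0,0,0]]])

```text
clock: 48.1
ee_pos: [0.609, 0.3229, 0.0609]
tcp_rot: [1.0, -0.0, -0.001, 0.0]
ft_force: [-7.3, -3.1, 19.9]
grip_width: -0.0002
gripper_force: 9.8
```

Request:
jog_arm(increments=[[[0,0,0,-10,0],[0,0,0,-20,0],[0,0,0,-40,0],[0,0,0,-40,0],[0,0,0,-40,0],[0,0,0,0,0],[0,0,0,0,0]]])

```text
clock: 48.8
ee_pos: [0.611, 0.3227, 0.2092]
tcp_rot: [1.0, -0.0, 0.001, -0.001]
ft_force: [-0.7, 0.5, -0.6]
grip_width: -0.0002
gripper_force: 0.0
```

Run:
```python
from h import *
np.set_printoptions(precision=4,suppress=True)
b=cv2.imread('pics/s13.png');_,c=snap('side','s20')
for k in 'ryg':print(k,bb(b,*COL[k]),bb(c,*COL[k]))
d=cv2.absdiff(b,c).max(2)[190:350,220:330];print('pot/timer diff',(d>40).sum())
h=cv2.cvtColor(c,cv2.COLOR_BGR2HSV)
print([ (st.tolist()) for st in cv2.connectedComponentsWithStats(cv2.inRange(h,(14,90,120),(24,220,255))[200:275,255:345])[2][1:] if st[4]>15])
```

```text
r [((np.float64(332.0), np.float64(120.0)), np.int32(99))] [((np.float64(332.0), np.float64(120.0)), np.int32(99))]
y [] [((np.float64(331.0), np.float64(133.5)), np.int32(76))]
g [((np.float64(309.0), np.float64(132.5)), np.int32(116))] [((np.float64(309.0), np.float64(132.5)), np.int32(122))]
pot/timer diff 2155
[[46, 18, 10, 11, 79], [60, 23, 9, 11, 81]]
```

```bash
python3 -c "
from station import arm
print(arm.job_done())"
```

```text
the job is handed in; nothing more can be done
None
```

The whole job is done and handed in: I stirred the potatoes about 2¾ times round with all five staying in the pot, stood the spatula back upright in its holder, put the red, yellow and green tins in their own slots (no blue tin was out), and pressed the white, orange and black keys fully down in that order.

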